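# Pin the stage forceps in their bracket and hold their tips at the marked gap

### The job

Take the pin with the tall straight handle out of the wooden pin block and push it fully home through the heel of the large sprung forceps into their bracket, then let go of it, leaving the other pins and everything else on the bench where they are. Then squeeze the two forceps arms together until the tips are as far apart as the two lines engraved on the plate under them (18 mm between centres), never closing them far past the lines, because a specimen is about to be slipped between them. Finish while still holding the arms squeezed, with the gap steady on the lines: the program ends with the gripper on the forceps, and nothing is let go.

Things in the scene. Friction and masses are not known exactly. Their poses are not given: they have to be found in the camera images.
- stand: Fixed forceps stand: grey base 250 x 76 x 8 mm (x -115 to +135), at one end an aluminium bracket, at the other a mark plate 46 x 60 mm, top 38 mm above the bench. Origin on the bench near the base's centre; x runs from bracket to mark plate, as the tips point. Bracket: cheeks' tops at 46 mm, outer width 54 mm; a keeper bar over the heel's rear edge, top at 57 mm, 15 to 30 mm behind the hole
- stand_hole (a point): Mouth of the bracket's upright pin hole, 10 mm wide, 30 mm deep, 38 mm above the bench, at x = -75 mm of the stand; the forceps' heel lies on it
- mark_left (a point): On the mark plate, middle of the left engraved line (3 mm wide, 40 mm long, along the stand's x) at the tips' distance: x = 103, y = +9, z = 38 mm of the stand
- mark_right (a point): The same on the right line, y = -9 mm: the lines' centres are 18 mm apart
- heel_hole (a point): Upper mouth of the 10.5 mm upright hole through the forceps' heel (steel block 55 x 40 x 14 mm, 52 mm above the bench at its top), about over the bracket's hole. The heel has about 1 mm play. Its x points to the tips; loose forceps, about 0.2 kg
- left_arm: Left (stand's +y) forceps arm: steel strip 4 mm thick, 12 mm high (39 to 51 mm above the bench), 150 mm from hinge to tip. Origin at its hinge, 28 mm ahead of the heel hole, 9 mm to the side; x to the tip. Springs splay each arm 0.093 rad outwards (tips' centres 46 mm apart). Parallel at the mark: 22 mm over the outer faces. Squeeze: 1.4 N at first, 5 N at the mark; released, it springs open
- right_arm: Right (stand's -y) arm, mirror image of the left
- left_grip (a point): Middle of the left arm's ribbed grip place, 85 mm from its hinge, half-way up (45 mm above the bench) and in the middle of its thickness. Pressing here moves the tips 1.76 times as far. Arms at rest measure about 38 mm over their outer faces here; clear space below down to the base plate (8 mm above the bench)
- right_grip (a point): The same on the right arm
- left_tip (a point): Centre of the end of the left arm's tip; the tip gap is the distance between this and the right one
- right_tip (a point): Centre of the end of the right arm's tip
- pin_block: Fixed wooden block 44 (x) x 130 (y) x 34 mm with three upright 10 mm holes in a row along its y, 42 mm apart, a steel pin hanging in each by its flange; origin under its centre, z up
- pin_grip (a point): The retaining pin to use, all steel: shank 8 mm thick, 30 mm long with a chamfered foot, flange 20 mm wide and 4 mm thick, above it a tall straight round handle 14 mm thick and 36 mm high. This point is on its axis, 24 mm above the flange's underside and 16 mm below the handle's top; z up along the pin. About 0.05 kg
- pin_flange (a point): Centre of the underside of that pin's flange, which lies on the heel when the pin is fully home
- pin_foot (a point): Lower end of that pin's shank, 30 mm below the flange's underside
- ball_pin_head (a point): Centre of the ball head (24 mm) of another pin in the block; leave it
- disc_pin_head (a point): Centre of the flat disc head (30 mm wide, 6 mm high) of a third pin in the block; leave it
- beaker: Glass beaker 64 mm wide, 80 mm tall, origin under its centre; leave it
- dish: Clear flat dish 80 mm wide, 14 mm tall, origin under its centre; leave it
- jar: Amber jar 48 mm wide, 70 mm tall, origin under its centre; leave it
- slide_box: Black slide box 85 x 100 x 32 mm, origin under its centre; leave it
- lens: Hand lens with a black rim 52 mm wide and a 80 mm handle, lying flat, origin under the rim's centre; leave it
- driver: Screwdriver lying on the bench, leave it

How it is judged:
By the outcome, as a careful person would: the job done as asked, in the order asked, and still so for the second after the job is handed in, while the arm keeps its last pose, push and grip.
It also fails if it takes over 45 s, if anything falls off the work surface, if the arm or the gripper's body presses on something with over 40 N, if the wrist force passes 120 N, or if a joint passes its speed limit or range.

### The arm

A 6-joint arm with a two-finger parallel gripper is mounted at the origin on the work surface. World frame = base frame: x ahead of the robot, y to its left, z up, the work surface at z = 0. Lengths are in m, angles in rad, forces in N, time in s.
With the tool pointing down it reaches from about 0.275 to 0.725 m from the base axis. Payload 5.6 kg.
Tool frame: the origin (TCP) lies between the finger pads; the fingertips stand bot.tcp_to_tips ahead of it and the grasp point (between the pads) lies 8 mm behind it (bot.tcp_to_tips is the distance from the TCP to the fingertips, in m); z points along the fingers, y is the line along which they close (so a half turn about z gives the same grasp; the last joint's range is limited). The gripper opens to 85 mm and grips with 20 to 120 N. Pads are 22 mm wide; open, the fingers measure 114 mm over their backs; the gripper's body (76 mm by 85 mm) begins 54 mm behind the grasp point. The pads swing forward as they close: fully open they stand 13 mm farther back than shut.
Start: joints at [0.285, 0.255, 0.108, 0, -1.424, -0.285], TCP at [0.55, 0, 0.242] pointing down, gripper open.
Joint ranges: [-2.95, 2.95], [-1.21, 1.97], [-1.09, 1.5], [-2.87, 1.71], [-2.94, -0.07], [-3.05, 3.05]. Speed limits (rad/s): [2.57, 2.57, 3.14, 3.14, 3.14, 3.14].

### API

Orientations are given as a unit quaternion [w, x, y, z].
In Python, from plant import status, vision, bot gives the robot as it stands.
- The arm moves only by the tool apply_moves, never from a script. Its argument "moves" is a list of rows, each a list of 3 entries, a list of its own where there are three numbers: the closure, from 0 (fully open) to 1 (shut), then the shift along the tool's x, y, z in mm, then the turn about the tool's z in rad. A call has 1 to 20 rows; each row shifts and turns the commanded pose from where the row before left it, along the tool's axes as they then stand; what a row does not reach is not made up. A row lasts 1/10 s, in which the tool goes at most 50 mm and 8.59 degrees, less where a joint would pass 70% of its speed; a pose out of reach is approached as far as the arm can. A call is refused whole if a number of a shift passes 50 or a number of a turn 0.15, either way. A call with a gripper value outside its range is refused whole. The fingers move at their own pace and stop on an object; "force" is the grip in N (left out, the last holds). Time passes only in rows, so rows that do not move let the fingers close. It gives the time, the measured TCP pose, the force, the opening and the grip force at its end, in the units of the state.
- status.sense(): the state, without advancing time (a new reading comes with each control period).
- vision.read_camera(name): name is "scene" or "side" or "wrist"; returns a dict with "image" (384x512x3 uint8, red, green, blue), "fx", "fy", "cx", "cy" (pixels), "cam_to_world" (4x4, takes a point from camera to world coordinates); the wrist camera has in their place "hand_eye" (4x4, takes a point from camera to tool coordinates, whose origin is the TCP and whose axes are the flange's). Camera axes: x right, y down, z forward; pixel columns grow to the right and rows downward; lengths in m; the calibration is good to about 2 mm. A picture is of the moment at which its call begins: read the wrist's pose just before it. There is no depth.
- bot.job_done(): hands the job in; it is judged then, once.
The state is a dict: "time_s": time; "joints": joint angles; "dq": joint speeds; "joint_efforts": joint torques, N m; "tool_pos": TCP position; "ee_rot": TCP orientation; "ft_force": force on the tool from outside, world axes, zero at the start; "torque": the same for the moment, N m; "gripper_width": finger opening in m; "grip_force": force on a finger pad.
Only numpy, scipy, OpenCV 4.12 (cv2) and the standard library are available. Lean on these libraries where they do the work, as an engineer would, in place of code of your own. Each camera call takes 0.05 s, during which the arm holds its last target. There are 200 camera calls.

## Working session

There is one attempt and no reset: what is moved stays moved. The work goes in short steps, Python scripts to look and compute and a tool call to move; the robot and the scene stay as the last step left them, time stands still between calls to the robot, and variables do not carry over. Pictures are saved under pics/ and viewed, at most 10 in all, crops included, and the job is handed in when it is done.

Besides the shell and the picture viewer there is one more tool, called after "Call:" as name(argument=value, ...) on one line, values as JSON. apply_moves: Moves the arm, as the interface text tells. Its arguments: {"type":"object","properties":{"moves":{"type":"array"},"force":{"type":"number"}},"required":["moves"]}

```bash
mkdir -p pics; cat > h.py <<'E'
import numpy as np, cv2
from scipy.spatial.transform import Rotation as R
from plant import status, vision, bot
def snap(name,fn):
    s=status.sense(); c=vision.read_camera(name)
    cv2.imwrite('pics/'+fn,cv2.cvtColor(c['image'],cv2.COLOR_RGB2BGR))
    if 'hand_eye' in c:
        q=s['ee_rot']; T=np.eye(4); T[:3,:3]=R.from_quat([q[1],q[2],q[3],q[0]]).as_matrix(); T[:3,3]=s['tool_pos']
        c['cam_to_world']=T@c['hand_eye']
    np.savez('pics/'+fn[:-4]+'.npz',K=[c['fx'],c['fy'],c['cx'],c['cy']],T=c['cam_to_world'])
    return c
def ray(fn,u,v):
    d=np.load('pics/'+fn+'.npz'); fx,fy,cx,cy=d['K']; T=d['T']
    return T[:3,3],T[:3,:3]@np.array([(u-cx)/fx,(v-cy)/fy,1])
def atz(fn,u,v,z):
    o,r=ray(fn,u,v); return o+r*(z-o[2])/r[2]
def proj(fn,p):
    d=np.load('pics/'+fn+'.npz'); fx,fy,cx,cy=d['K']; q=np.linalg.inv(d['T'])@np.r_[p,1]
    return np.array([fx*q[0]/q[2]+cx,fy*q[1]/q[2]+cy])
def tri(l):
    A=0;b=0
    for f,u,v in l:
        o,r=ray(f,u,v); r=r/np.linalg.norm(r); P=np.eye(3)-np.outer(r,r); A=A+P; b=b+P@o
    return np.linalg.solve(A,b)
E
python3 - <<'E'
from h import *
np.set_printoptions(precision=4,suppress=True)
for n in('scene','side','wrist'):
    c=snap(n,n+'0.png'); print(n,c['fx'],c['cam_to_world'])
s=status.sense(); print(s, bot.tcp_to_tips)
a=[cv2.imread(f'pics/{n}0.png') for n in('scene','side')]
E
```

```text
scene 382.94148028477207 [[ 0.8423  0.3571 -0.4038  1.02  ]
 [ 0.5388 -0.5801  0.6109 -0.6855]
 [-0.0161 -0.7321 -0.681   0.8716]
 [ 0.      0.      0.      1.    ]]
side 410.9061673226111 [[-0.8682 -0.3254  0.3746  0.1551]
 [-0.4959  0.5949 -0.6326  0.7259]
 [-0.017  -0.735  -0.6779  0.8214]
 [ 0.      0.      0.      1.    ]]
wrist 267.6036434181056 [[-1.     -0.0005 -0.0014  0.5499]
 [-0.0009  0.9469  0.3215 -0.0824]
 [ 0.0012  0.3215 -0.9469  0.3739]
 [ 0.      0.      0.      1.    ]]
{'time_s': 0.15, 'joints': array([ 0.2846,  0.2556,  0.1073, -0.0003, -1.4239, -0.2846]), 'dq': array([ 0.0022, -0.0019,  0.0048,  0.0014,  0.0003,  0.0007]), 'joint_efforts': array([ -0.0011, -38.6943,  23.8082,   5.3667,  -0.0046,   0.    ]), 'tool_pos': array([0.5497, 0.    , 0.2416]), 'ee_rot': array([-0.0005, -0.7071,  0.7071,  0.0005]), 'ft_force': array([-0.1882, -0.1654,  0.3261]), 'torque': array([-0.0071, -0.0516, -0.0104]), 'grip_force': 0.0, 'gripper_width': 0.08542612972194558} 0.011
```

View pics/scene0.png

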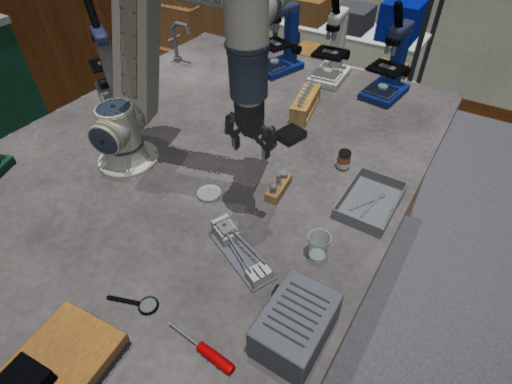

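View pics/side0.png

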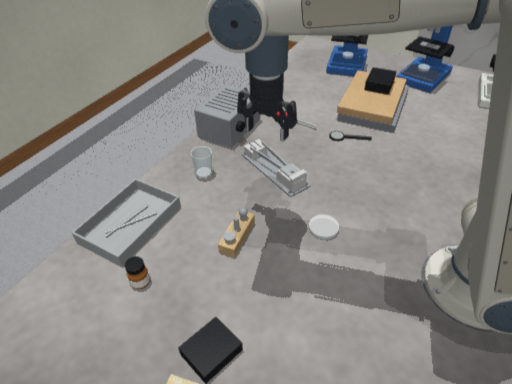

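The scene view shows the pin block near (279,186) and the stand from (222,225) to (260,275). The side view has the block near (237,230) and the stand near (275,165). I'll enlarge both.

```bash
python3 - <<'E'
import cv2,numpy as np
a=cv2.imread('pics/scene0.png')[165:290,200:300]; b=cv2.imread('pics/side0.png')[135:260,212:312]
f=lambda i:cv2.resize(i,None,fx=4,fy=4,interpolation=cv2.INTER_CUBIC)
cv2.imwrite('pics/c0.png',np.hstack([f(a),f(b)]))
E
```

```text
(no output)
```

View pics/c0.png

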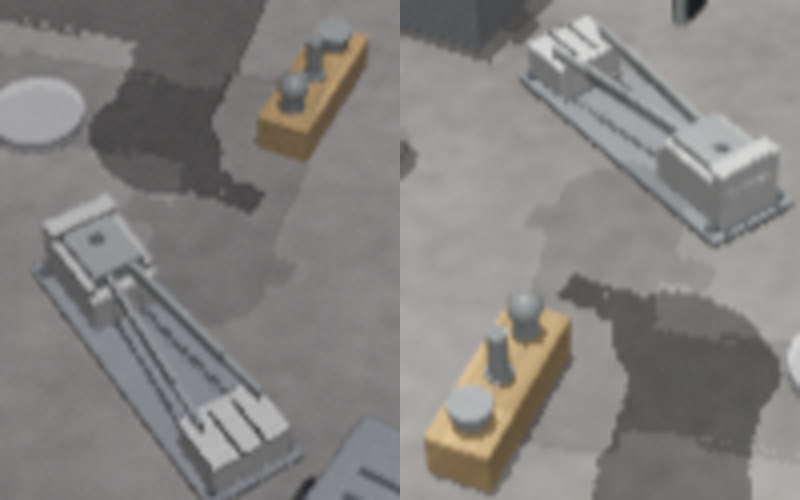

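The enlargement shows the straight pin in the middle of the block. Its top is at scene (279,176) and side (236,218). The heel hole is at scene (224,225) and side (292.5,172), and the plate centre is at scene (260,271) and side (254.5,145.5).

```bash
python3 - <<'E'
from h import *
np.set_printoptions(precision=4,suppress=True)
for n,a,b,z in(('pintop',(279,176),(236.2,218),.074),('heel',(224,224.8),(292.5,171.8),.052),('plate',(260,271),(254.5,145.5),.038),
 ('blockcornA(near)',(276,203.5),None,0)):
    print(n,atz('scene0',*a,z)); 
    if b: print(atz('side0',*b,z),tri([('scene0',*a),('side0',*b)]))
# block top axis: scene top-face corners crop
for u,v in((258,124),(308,135),(368,37)): print(atz('scene0',200+u/4,165+v/4,.034))
for u,v in((26,440),(92,460),(170,320)): print('s',atz('side0',212+u/4,135+v/4,.034))
E
```

```text
pintop [0.5645 0.1352 0.074 ]
[0.5567 0.1407 0.074 ] [0.5606 0.1384 0.0699]
heel [ 0.5259 -0.1133  0.052 ]
[ 0.5219 -0.1115  0.052 ] [ 0.5237 -0.1126  0.0502]
plate [ 0.6946 -0.1859  0.038 ]
[ 0.6912 -0.1858  0.038 ] [ 0.693  -0.1861  0.0371]
blockcornA(near) [ 0.5831  0.0873 -0.    ]
[0.5517 0.0673 0.034 ]
[0.592  0.0773 0.034 ]
[0.5745 0.2072 0.034 ]
s [0.5685 0.2086 0.034 ]
s [0.5244 0.2023 0.034 ]
s [0.5413 0.0767 0.034 ]
```

Call:
apply_moves(moves=[[0,[-35,-3,20],0],[0,[-35,-3,20],0],[0,[-35,-3,20],0],[0,[-33,-2,20],0],[0,[0,0,0],-0.135],[0,[0,0,0],0],[0,[0,0,0],0]])

```text
time_s: 0.85
tool_pos: [0.5611, 0.1378, 0.1625]
ee_rot: [-0.0, 0.752, -0.659, 0.0]
ft_force: [-0.5, 0.2, 1.1]
gripper_width: 0.0853
grip_force: 0.0
```

```bash
python3 - <<'E'
from h import *
np.set_printoptions(precision=4,suppress=True)
snap('wrist','w1.png'); s=status.sense(); print(s['tool_pos'],s['ee_rot'],s['time_s'])
for p in((.5606,.1384,.074),(.5606,.1384,.034)): print(proj('w1',p))
E
```

```text
[0.5612 0.1376 0.1628] [-0.0003  0.7521 -0.6591  0.0002] 0.9
[258.9498 201.5542]
[258.8775 187.7843]
```

View pics/w1.png

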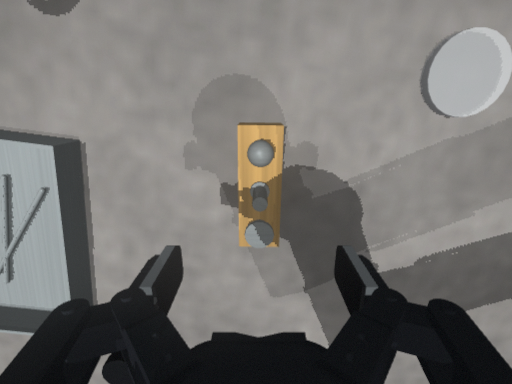

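The wrist view shows the straight handle's top at about (260,202), within 1 px of the prediction. The block is square to the fingers, so I'll descend and grip.

Call:
apply_moves(moves=[[0,[0,0,30],0],[0,[0,0,30],0],[0,[0,0,25],0],[0,[0,0,25],0],[0,[0,0,0],0],[1,[0,0,0],0],[1,[0,0,0],0],[1,[0,0,0],0],[1,[0,0,0],0],[1,[0,0,0],0],[1,[0,0,0],0],[1,[0,0,0],0],[1,[0,0,0],0]], force=60)

```text
time_s: 2.2
tool_pos: [0.5613, 0.1382, 0.0531]
ee_rot: [-0.0, 0.753, -0.658, 0.0]
ft_force: [-1.1, 0.1, 7.2]
gripper_width: 0.0123
grip_force: 58.4
```

Call:
apply_moves(moves=[[1,[0,0,-15],0],[1,[0,0,-25],0],[1,[0,0,-35],0],[1,[0,0,-35],0],[1,[30,9,0],0],[1,[31,9,0],0],[1,[31,9,0],0],[1,[31,9,0],0],[1,[30,9,0],0],[1,[30,9,0],0],[1,[30,9,0],0],[1,[30,8,0],0],[1,[0,0,0],-0.146],[1,[0,0,0],-0.146],[1,[0,0,0],-0.146],[1,[0,0,0],-0.146],[1,[0,0,0],-0.146],[1,[0,0,0],-0.146],[1,[0,0,0],-0.146],[1,[0,0,0],0]])

```text
time_s: 4.2
tool_pos: [0.5232, -0.1122, 0.1619]
ee_rot: [-0.0, 0.979, -0.205, -0.0]
ft_force: [-1.2, 0.4, -0.7]
gripper_width: 0.012
grip_force: 58.7
```

```bash
python3 - <<'E'
from h import *
np.set_printoptions(precision=4,suppress=True)
snap('wrist','w2.png'); s=status.sense(); print(s['tool_pos'],s['ee_rot'],s['time_s'],s['gripper_width'])
for p in((.5237,-.1126,.052),(.693,-.186,.038)): print(proj('w2',p))
t=s['tool_pos']; print('pin foot pred',proj('w2',t-[0,0,.049]),proj('w2',t-[0,0,.019]))
for n in('scene','side'): snap(n,n+'2.png')
a=cv2.imread('pics/scene2.png')[130:290,190:290]; b=cv2.imread('pics/side2.png')[95:255,222:322]
f=lambda i:cv2.resize(i,None,fx=3.7,fy=3.7,interpolation=cv2.INTER_CUBIC)
cv2.imwrite('pics/c2.png',np.hstack([f(a),f(b)]))
E
```

```text
[ 0.5232 -0.1123  0.162 ] [-0.      0.9783 -0.207  -0.0003] 4.25 0.01224916947738559
[258.8111 192.7286]
[258.339  -35.9789]
pin foot pred [258.8829 219.9525] [259.0186 239.6928]
```

View pics/w2.png

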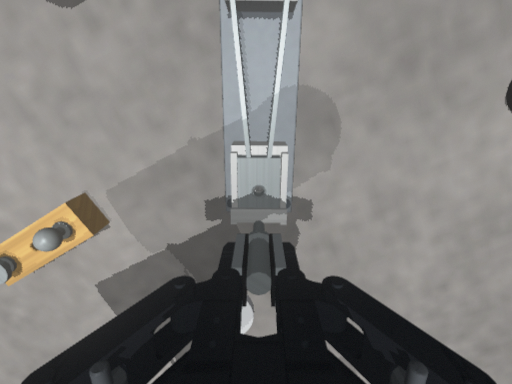

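The wrist view shows the heel hole at (259,190), with the held pin's foot at about (259,222). The stand axis is tilted about 1° clockwise from the image vertical. I'll lower to just above the hole and compare directly.

Call:
apply_moves(moves=[[1,[-2,0,20],0.017],[1,[0,0,20],0],[1,[0,0,12],0],[1,[0,0,0],0],[1,[0,0,0],0]])

```text
time_s: 4.85
tool_pos: [0.5219, -0.1117, 0.1108]
ee_rot: [0.0, 0.977, -0.214, 0.0]
ft_force: [0.3, -0.1, 0.4]
gripper_width: 0.012
grip_force: 58.7
```

```bash
python3 - <<'E'
from h import *
np.set_printoptions(precision=4,suppress=True)
snap('wrist','w3.png'); s=status.sense(); print(s['tool_pos'],s['ee_rot'],s['time_s'])
t=s['tool_pos']; print(proj('w3',t-[0,0,.049]),proj('w3',[t[0],t[1],.052]))
for n in('scene','side'):
    snap(n,n+'3.png'); print(n,proj(n+'3',t-[0,0,.049]),proj(n+'3',[t[0],t[1],.052]))
w=cv2.resize(cv2.imread('pics/w3.png')[130:250,209:309],None,fx=5,fy=5,interpolation=cv2.INTER_CUBIC)
g=lambda n,u,v:cv2.resize(cv2.imread(f'pics/{n}3.png')[v-25:v+25,u-25:u+25],(300,300),interpolation=cv2.INTER_CUBIC)
cv2.imwrite('pics/c3.png',np.hstack([w,np.vstack([g('scene',224,222),g('side',292,169)])]))
E
```

```text
[ 0.5222 -0.1117  0.1112] [ 0.      0.9769 -0.2139  0.0008] 4.9
[258.6567 219.9181] [258.6273 214.415 ]
scene [223.0466 221.5372] [223.3155 223.9456]
side [292.5681 169.0078] [292.406  171.7306]
```

View pics/c3.png

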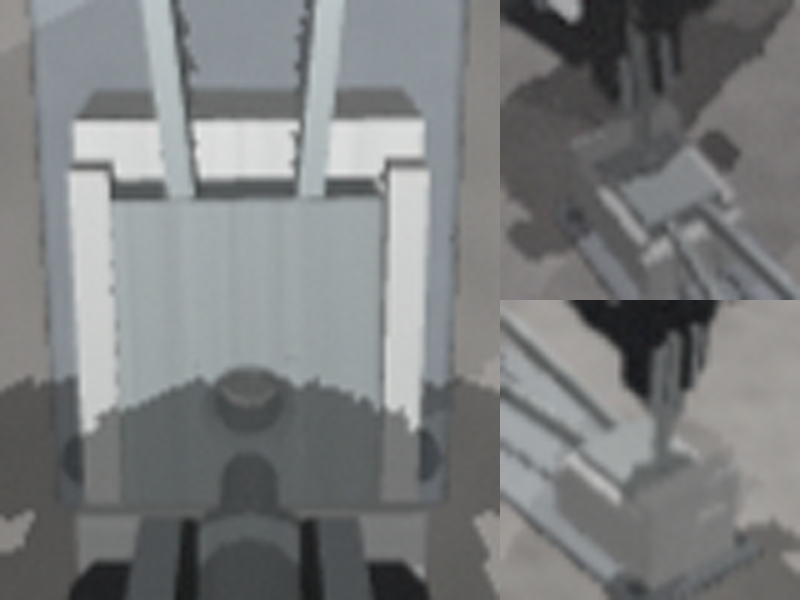

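The crop shows the hole at image (259,209.6) and the pin foot centre at about (259,224). They line up sideways, but the pin is a few mm too far back, because forward is tool +x. I'll move forward and lower.

Call:
apply_moves(moves=[[1,[4,0,3],0],[1,[0,0,3],0],[1,[0,0,0],0],[1,[0,0,0],0]])

```text
time_s: 5.4
tool_pos: [0.525, -0.1132, 0.1041]
ee_rot: [0.0, 0.977, -0.214, -0.0]
ft_force: [-0.1, -0.1, -0.4]
gripper_width: 0.0121
grip_force: 58.7
```

```bash
python3 - <<'E'
from h import *
np.set_printoptions(precision=4,suppress=True)
snap('wrist','w4.png'); s=status.sense(); print(s['tool_pos'],s['ee_rot'],s['time_s'])
t=s['tool_pos']; print(proj('w4',t-[0,0,.049]),proj('w4',[t[0],t[1],.052]))
for n in('scene','side'):
    snap(n,n+'4.png'); print(n,proj(n+'4',t-[0,0,.049]),proj(n+'4',[t[0],t[1],.052]))
w=cv2.resize(cv2.imread('pics/w4.png')[190:250,234:284],None,fx=10,fy=10,interpolation=cv2.INTER_CUBIC)
w=cv2.convertScaleAbs(w,alpha=1.6)
g=lambda n,u,v:cv2.resize(cv2.imread(f'pics/{n}4.png')[v-20:v+20,u-20:u+20],(300,300),interpolation=cv2.INTER_CUBIC)
cv2.imwrite('pics/c4.png',np.hstack([w,np.vstack([g('scene',224,222),g('side',292,169)])]))
E
```

```text
[ 0.5251 -0.1132  0.1042] [ 0.      0.9769 -0.2138 -0.0001] 5.45
[258.7955 219.9968] [258.7837 218.1927]
scene [223.7132 223.9098] [223.7973 224.6702]
side [291.7974 170.2611] [291.7475 171.1207]
```

View pics/c4.png

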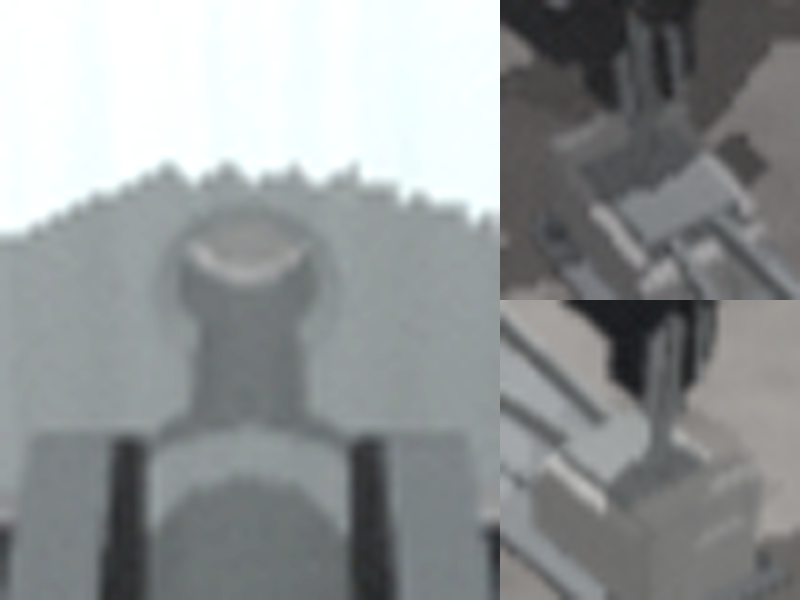

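The crop shows the hole centred near image (258.8,217.5). The shank's centre is u≈258.8, and the flange's front rim is at v≈233. I'll work out the pin's true place in the tool from the flange and shank edges.

```bash
python3 - <<'E'
from h import *
np.set_printoptions(precision=1,suppress=True)
t=np.array([.5251,-.1132,.1042]); x=np.array([.909,-.418,0])
for n,d,z in(('flange rim bottom',10,-19),('flange rim top',10,-15),('handle front on flange',7,-15),('foot front r4',4,-49),('foot front r3',3,-49),('shank at flange',4,-19)):
    print(n,proj('w4',t+x*d/1e3+[0,0,z/1e3]),'d/dx',proj('w4',t+x*(d+1)/1e3+[0,0,z/1e3])[1]-proj('w4',t+x*d/1e3+[0,0,z/1e3])[1],'d/dz',proj('w4',t+x*d/1e3+[0,0,(z+1)/1e3])[1]-proj('w4',t+x*d/1e3+[0,0,z/1e3])[1])
for d in(-5.25,0,5.25): print('hole',proj('w4',[t[0]+x[0]*d/1e3,t[1]+x[1]*d/1e3,.052]))
b=cv2.imread('pics/w4.png')[:,:,1]
for u in(258,259): print(u,list(b[200:245,u]))
E
```

```text
flange rim bottom [258.9 225.4] d/dx -1.4604431698822395 d/dz 0.7057809812915536
flange rim top [258.9 228.3] d/dx -1.4887660612865545 d/dz 0.7390715982656673
handle front on flange [258.9 232.7] d/dx -1.4712392510076313 d/dz 0.7604343043676067
foot front r4 [258.8 215. ] d/dx -1.252286620792205 d/dz 0.5463254406199383
foot front r3 [258.8 216.3] d/dx -1.2481978884901537 d/dz 0.5514456757484822
shank at flange [258.9 234.1] d/dx -1.4271199917997421 d/dz 0.7464545702388818
hole [258.7 224.5]
hole [258.8 218.2]
hole [258.8 211.7]
258 [np.uint8(163), np.uint8(163), np.uint8(163), np.uint8(163), np.uint8(164), np.uint8(163), np.uint8(162), np.uint8(137), np.uint8(106), np.uint8(100), np.uint8(91), np.uint8(85), np.uint8(89), np.uint8(92), np.uint8(91), np.uint8(91), np.uint8(97), np.uint8(105), np.uint8(89), np.uint8(76), np.uint8(76), np.uint8(75), np.uint8(75), np.uint8(75), np.uint8(75), np.uint8(75), np.uint8(74), np.uint8(75), np.uint8(74), np.uint8(71), np.uint8(73), np.uint8(72), np.uint8(83), np.uint8(93), np.uint8(96), np.uint8(96), np.uint8(96), np.uint8(87), np.uint8(76), np.uint8(73), np.uint8(73), np.uint8(73), np.uint8(73), np.uint8(72), np.uint8(74)]
259 [np.uint8(163), np.uint8(162), np.uint8(162), np.uint8(161), np.uint8(163), np.uint8(162), np.uint8(162), np.uint8(154), np.uint8(120), np.uint8(98), np.uint8(92), np.uint8(87), np.uint8(89), np.uint8(91), np.uint8(91), np.uint8(90), np.uint8(96), np.uint8(103), np.uint8(88), np.uint8(76), np.uint8(76), np.uint8(74), np.uint8(75), np.uint8(75), np.uint8(74), np.uint8(75), np.uint8(74), np.uint8(74), np.uint8(75), np.uint8(73), np.uint8(72), np.uint8(74), np.uint8(83), np.uint8(92), np.uint8(96), np.uint8(95), np.uint8(94), np.uint8(86), np.uint8(75), np.uint8(73), np.uint8(73), np.uint8(73), np.uint8(73), np.uint8(73), np.uint8(74)]
```

Call:
apply_moves(moves=[[1,[4,0,0],0],[1,[0,0,0],0],[1,[0,0,2],0],[1,[0,0,1],0],[1,[0,0,1],0],[1,[0,0,1],0],[1,[0,0,0],0]])

```text
time_s: 6.25
tool_pos: [0.5286, -0.1148, 0.0991]
ee_rot: [0.0, 0.977, -0.214, -0.0]
ft_force: [0.2, 0.8, -0.7]
gripper_width: 0.0122
grip_force: 58.7
```

```bash
python3 - <<'E'
from h import *
np.set_printoptions(precision=4,suppress=True)
snap('wrist','w5.png'); s=status.sense(); print(s['tool_pos'],s['ft_force'],s['torque'],s['time_s'])
for f in('w3','w5'):
  b=cv2.imread(f'pics/{f}.png')[:,:,1]
  print(f,b[200:245,257:261].mean(1).astype(int))
E
```

```text
[ 0.5287 -0.1149  0.0992] [ 0.2769  0.0294 -0.5199] [-0.0102  0.0212  0.015 ] 6.3
w3 [162 162 156 131 103  92  91  90  91  98 100  85  76  77  76  75  83  92
  95  95  88  77  74  73  73  73  73  73  73  71  74  73  79  90  94  94
  94  86  76  72  73  72  71  72  72]
w5 [165 164 164 163 163 163 163 146 118 102 100 100  99  99  99  99  99  98
  88  86  83  77  75  75  76  75  75  75  74  73  74  75  81  91  96  95
  95  87  77  74  74  74  73  72  72]
```

No contact force so far, and the hole rim (v≈217.5) sits just ahead of the foot (v≈220.5), so they are aligned. I'll keep lowering gently.

Call:
apply_moves(moves=[[1,[0,0,1],0],[1,[0,0,1],0],[1,[0,0,1],0],[1,[0,0,1],0],[1,[0,0,0],0]])

```text
time_s: 6.8
tool_pos: [0.5285, -0.1148, 0.0949]
ee_rot: [0.0, 0.977, -0.214, -0.0]
ft_force: [-0.9, 0.7, -0.0]
gripper_width: 0.0124
grip_force: 58.7
```

Call:
apply_moves(moves=[[1,[0,0,1],0],[1,[0,0,1],0],[1,[0,0,1],0],[1,[0,0,1],0],[1,[0,0,1],0],[1,[0,0,1],0],[1,[0,0,0],0]])

```text
time_s: 7.5
tool_pos: [0.5288, -0.1148, 0.0891]
ee_rot: [0.0, 0.977, -0.214, -0.0]
ft_force: [-0.5, 0.7, 0.7]
gripper_width: 0.0122
grip_force: 58.7
```

Foot at about 0.040 with no force, so it is inside the heel hole. Next is the bracket hole.

Call:
apply_moves(moves=[[1,[0,0,1],0],[1,[0,0,1],0],[1,[0,0,1],0],[1,[0,0,1],0],[1,[0,0,1],0],[1,[0,0,1],0],[1,[0,0,0],0]])

```text
time_s: 8.2
tool_pos: [0.5284, -0.1148, 0.0829]
ee_rot: [-0.0, 0.977, -0.214, -0.0]
ft_force: [-2.4, 0.3, -0.2]
gripper_width: 0.012
grip_force: 58.9
```

Call:
apply_moves(moves=[[1,[0,0,2],0],[1,[0,0,2],0],[1,[0,0,2],0],[1,[0,0,2],0],[1,[0,0,1],0],[1,[0,0,1],0],[1,[0,0,0],0]])

```text
time_s: 8.9
tool_pos: [0.5284, -0.1148, 0.0729]
ee_rot: [0.0, 0.977, -0.214, -0.0]
ft_force: [-3.7, 0.9, 0.3]
gripper_width: 0.0127
grip_force: 58.9
```

Call:
apply_moves(moves=[[1,[0,0,1],0],[1,[0,0,1],0],[1,[0,0,0.5],0],[1,[0,0,0.5],0],[1,[0,0,0],0]])

```text
time_s: 9.4
tool_pos: [0.5285, -0.1149, 0.0711]
ee_rot: [0.0, 0.977, -0.214, -0.0]
ft_force: [-7.3, 3.5, 7.9]
gripper_width: 0.0124
grip_force: 59.6
```

Call:
apply_moves(moves=[[1,[0,0,0.5],0],[1,[0,0,0.5],0],[1,[0,0,0],0]])

```text
time_s: 9.7
tool_pos: [0.5286, -0.1149, 0.071]
ee_rot: [0.0, 0.977, -0.213, 0.0]
ft_force: [-9.9, 4.0, 14.9]
gripper_width: 0.0119
grip_force: 60.2
```

The pin is home: TCP is 0.071, as expected, with 15 N of reaction. I'll ease off, let go, rise and move over the grip place.

Call:
apply_moves(moves=[[1,[0,0,-1.5],0],[0,[0,0,0],0],[0,[0,0,0],0],[0,[0,0,0],0],[0,[0,0,0],0],[0,[0,0,0],0],[0,[0,0,0],0],[0,[0,0,-30],0],[0,[0,0,-45],0],[0,[30,0,0],0],[0,[40,0,0],0],[0,[40,0,0],0],[0,[0,0,0],0],[0,[0,0,0],0]], force=20)

```text
time_s: 11.1
tool_pos: [0.6289, -0.1611, 0.1445]
ee_rot: [0.0, 0.977, -0.214, -0.001]
ft_force: [-0.5, 0.2, -0.1]
gripper_width: 0.0851
grip_force: 0.0
```

```bash
python3 - <<'E'
from h import *
np.set_printoptions(precision=4,suppress=True)
s=status.sense(); c=snap('wrist','w6.png'); print(s['tool_pos'],s['ee_rot'],s['time_s'])
t=s['tool_pos'];print(proj('w6',[t[0],t[1],.045]),proj('w6',[t[0],t[1],.051]))
snap('scene','scene6.png');snap('side','side6.png')
g=lambda n,u,v:cv2.resize(cv2.imread(f'pics/{n}6.png')[v-36:v+36,u-30:u+30],(240,288),interpolation=cv2.INTER_CUBIC)
cv2.imwrite('pics/c6.png',np.hstack([cv2.resize(cv2.imread('pics/w6.png'),(560,420))[:, :],cv2.resize(np.vstack([g('scene',235,240),g('side',278,162)]),(240,420))]))
E
```

```text
[ 0.6289 -0.1611  0.1445] [ 0.0001  0.9768 -0.2141 -0.0009] 11.1
[258.6513 196.9056] [258.6681 199.1586]
```

View pics/c6.png

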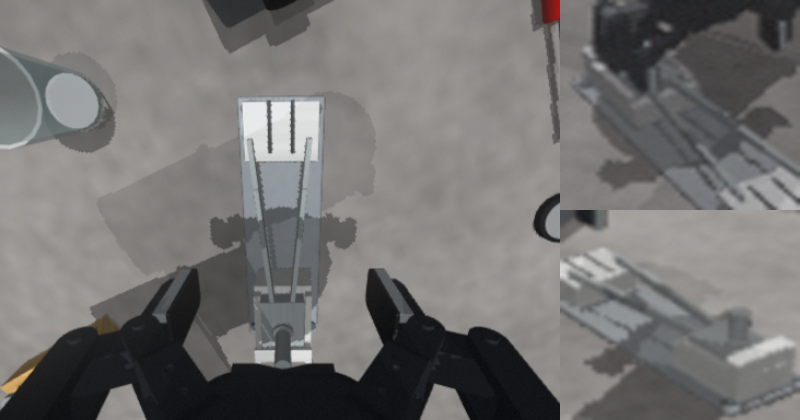

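The wrist view shows the pin standing released in the heel. The tips are at image (228.5,128) and (283.5,128), the hinges at about (249.5,274) and (269.5,274), and the lines are centred at u≈256.4. I'll work out yaw and offset.

```bash
python3 - <<'E'
from h import *
np.set_printoptions(precision=1,suppress=True)
t=np.array([.6289,-.1611,0]); x=np.array([.9083,-.4183,0]); y=np.array([-.4183,-.9083,0])
for n,u,v,z in(('tipL',228.5,128,.051),('tipR',283.5,128,.051),('hingeL',249.5,274,.051),('hingeR',269.7,274,.051),('line l',246,110,.038),('line r',267,110,.038),('pintop',258.5,306,.092)):
    for b in(0,4.3):
        p=atz('w6',u,v-b,z)-t; print(n,b,np.array([p@x,p@y])*1e3)
E
```

```text
tipL 0 [ 62.4 -24.9]
tipL 4.3 [ 65.8 -24.8]
tipR 0 [62.4 20.4]
tipR 4.3 [65.9 20.3]
hingeL 0 [-79.3  -9. ]
hingeL 4.3 [-74.3  -8.9]
hingeR 0 [-79.3  11.1]
hingeR 4.3 [-74.3  11. ]
line l 0 [ 76.2 -10.9]
line l 4.3 [ 79.7 -10.8]
line r 0 [76.2  7. ]
line r 4.3 [79.7  7. ]
pintop 0 [-82.   -0.1]
pintop 4.3 [-77.5  -0.1]
```

Grip place is within about 2 mm of the TCP in x and −1 mm in y, with yaw about −0.013. I'll align, descend and close part-way.

Call:
apply_moves(moves=[[0,[-1,-1,20],-0.013],[0,[0,0,30],0],[0,[0,0,30],0],[0,[0,0,20],0],[0,[0,0,8],0],[0,[0,0,0],0],[0.5,[0,0,0],0],[0.5,[0,0,0],0],[0.5,[0,0,0],0],[0.5,[0,0,0],0],[0.5,[0,0,0],0]], force=20)

```text
time_s: 12.35
tool_pos: [0.6284, -0.1595, 0.0381]
ee_rot: [-0.0, 0.978, -0.207, 0.0]
ft_force: [0.3, 0.3, 0.1]
gripper_width: 0.0429
grip_force: 0.0
```

Call:
apply_moves(moves=[[0.55,[0,0,0],0],[0.6,[0,0,0],0],[0.64,[0,0,0],0],[0.67,[0,0,0],0],[0.69,[0,0,0],0],[0.7,[0,0,0],0],[0.7,[0,0,0],0],[0.7,[0,0,0],0],[0.7,[0,0,0],0]])

```text
time_s: 13.25
tool_pos: [0.6282, -0.1595, 0.0378]
ee_rot: [0.0, 0.978, -0.207, 0.0]
ft_force: [1.8, -0.7, 0.3]
gripper_width: 0.0257
grip_force: 3.6
```

```bash
python3 - <<'E'
from h import *
snap('wrist','w7.png'); s=status.sense(); print(s['tool_pos'],s['ft_force'],s['gripper_width'],s['grip_force'],s['time_s'])
cv2.imwrite('pics/c7.png',cv2.resize(cv2.imread('pics/w7.png')[70:270,178:338],None,fx=3,fy=3,interpolation=cv2.INTER_CUBIC))
E
```

```text
[ 0.62827562 -0.15947511  0.03781577] [ 1.47514599 -1.16846408 -0.06592803] 0.025845284896882245 3.591412380337715 13.3
```

View pics/c7.png

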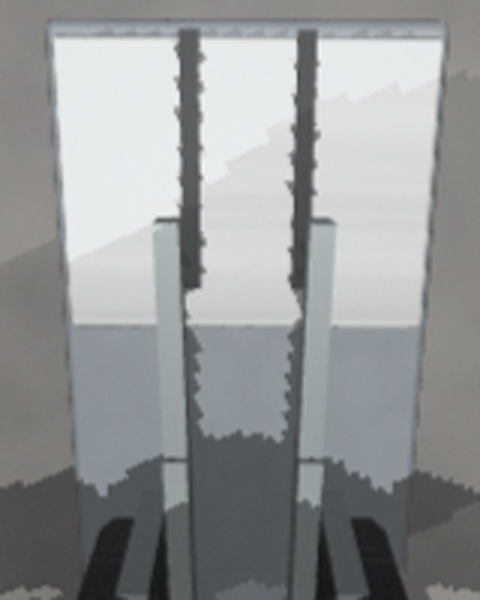

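The view shows the tips at crop u=166.5 and 323 (v=222), still a little wider than the lines at u=191 and 303. I'll turn this into mm.

```bash
cat >> h.py <<'E'
def gap(fn,l,r,v,z):
    f=lambda u:atz(fn,178+u/3,70+v/3,z)
    return np.linalg.norm(f(l)-f(r))*1e3
E
python3 - <<'E'
from h import *
print(gap('w7',166.5,323,222,.051),gap('w7',191,302.5,230,.038),gap('w7',189,307.5,60,.038))
b=cv2.imread('pics/w7.png')[:,:,1]
for v in(100,130,146,148): print(v,b[v,222:295].tolist())
E
```

```text
23.105535540374273 18.315691014109056 18.227022009584115
100 [234, 234, 235, 235, 234, 234, 235, 235, 234, 235, 235, 235, 234, 235, 231, 198, 95, 96, 96, 96, 97, 105, 136, 177, 223, 235, 234, 235, 235, 234, 235, 234, 235, 235, 234, 235, 234, 235, 235, 235, 235, 235, 234, 235, 234, 234, 235, 234, 234, 235, 235, 234, 232, 222, 204, 92, 93, 93, 94, 94, 97, 158, 234, 234, 234, 234, 234, 235, 235, 234, 233, 229, 235]
130 [236, 235, 235, 235, 235, 235, 236, 235, 235, 235, 235, 235, 235, 235, 233, 201, 106, 91, 92, 93, 93, 92, 128, 204, 228, 235, 233, 226, 224, 219, 219, 219, 219, 219, 220, 219, 218, 219, 219, 219, 219, 219, 219, 219, 219, 218, 218, 219, 218, 219, 209, 170, 169, 156, 94, 80, 80, 80, 81, 99, 166, 218, 218, 219, 218, 218, 218, 218, 219, 218, 218, 218, 218]
146 [235, 232, 223, 222, 215, 215, 216, 214, 198, 195, 184, 183, 184, 184, 176, 134, 81, 78, 77, 77, 78, 77, 131, 215, 215, 215, 214, 214, 215, 214, 215, 214, 214, 213, 213, 214, 214, 214, 213, 213, 213, 213, 214, 214, 213, 214, 214, 214, 214, 214, 213, 213, 201, 141, 75, 75, 75, 77, 89, 139, 183, 183, 184, 183, 182, 182, 182, 187, 208, 214, 213, 212, 213]
148 [218, 217, 217, 218, 217, 218, 210, 183, 183, 182, 183, 183, 183, 183, 177, 143, 82, 77, 75, 76, 77, 77, 101, 170, 218, 217, 218, 218, 218, 217, 218, 218, 218, 217, 216, 217, 216, 217, 217, 216, 216, 217, 216, 215, 217, 216, 217, 217, 217, 216, 216, 216, 207, 159, 75, 76, 76, 77, 95, 144, 182, 183, 182, 181, 182, 181, 180, 188, 210, 216, 216, 215, 216]
```

Call:
apply_moves(moves=[[0.71,[0,0,0],0],[0.72,[0,0,0],0],[0.728,[0,0,0],0],[0.728,[0,0,0],0],[0.728,[0,0,0],0],[0.728,[0,0,0],0]])

```text
time_s: 13.9
tool_pos: [0.6283, -0.1594, 0.0378]
ee_rot: [-0.0, 0.978, -0.207, 0.0]
ft_force: [1.1, 0.1, 1.3]
gripper_width: 0.0234
grip_force: 4.1
```

```bash
python3 - <<'E'
from h import *
snap('wrist','w8.png'); s=status.sense(); print(s['ft_force'],s['gripper_width'],s['grip_force'],s['time_s'])
b=cv2.imread('pics/w8.png')[:,:,1]
for v in(100,146,148,155): print(v,b[v,222:295].tolist())
cv2.imwrite('pics/c8.png',cv2.resize(cv2.imread('pics/w8.png')[70:270,178:338],None,fx=3,fy=3,interpolation=cv2.INTER_CUBIC))
E
```

```text
[ 0.94667933 -0.70406736  1.26232209] 0.022642701788320067 4.1285209357738495 13.95
100 [234, 234, 234, 233, 233, 234, 234, 234, 234, 234, 234, 234, 234, 234, 230, 195, 94, 97, 97, 96, 96, 97, 117, 177, 223, 234, 234, 234, 234, 234, 234, 234, 234, 235, 234, 234, 234, 234, 234, 234, 234, 235, 234, 234, 234, 233, 235, 234, 233, 234, 234, 234, 231, 222, 202, 94, 93, 94, 93, 93, 98, 157, 234, 234, 234, 234, 234, 233, 234, 234, 232, 228, 234]
146 [235, 232, 224, 221, 214, 215, 214, 214, 215, 214, 208, 184, 184, 184, 184, 184, 184, 185, 177, 144, 82, 79, 110, 182, 214, 214, 214, 214, 215, 214, 214, 214, 214, 213, 213, 213, 212, 213, 213, 214, 213, 214, 213, 213, 214, 213, 212, 214, 213, 213, 213, 213, 199, 140, 96, 145, 183, 184, 183, 184, 183, 183, 183, 189, 207, 212, 213, 212, 211, 212, 213, 212, 212]
148 [217, 217, 217, 217, 217, 218, 217, 216, 218, 217, 211, 189, 183, 183, 183, 183, 182, 183, 177, 142, 81, 77, 106, 174, 217, 217, 218, 218, 217, 217, 218, 217, 217, 216, 215, 216, 215, 216, 215, 216, 216, 216, 216, 215, 217, 215, 215, 215, 216, 214, 215, 215, 206, 159, 102, 157, 183, 183, 182, 184, 183, 181, 182, 191, 216, 214, 216, 216, 214, 215, 216, 216, 215]
155 [216, 217, 217, 217, 216, 218, 217, 218, 217, 217, 213, 194, 180, 179, 180, 180, 180, 180, 180, 163, 79, 68, 111, 189, 218, 219, 218, 218, 217, 218, 218, 218, 217, 218, 218, 217, 217, 218, 218, 218, 217, 217, 218, 218, 218, 218, 218, 218, 218, 218, 218, 218, 197, 87, 105, 161, 181, 179, 180, 180, 179, 180, 182, 197, 218, 216, 217, 217, 217, 217, 217, 217, 216]
```

View pics/c8.png

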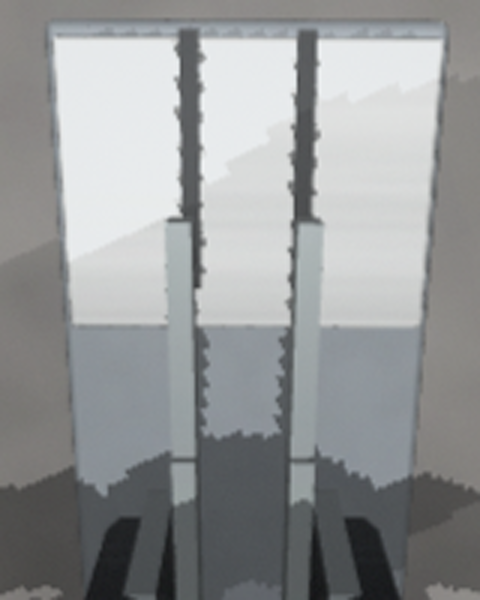

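The view shows the tips at crop u≈178.5 and 310, almost over the lines (191 and 302 are their lower-plane positions). I estimate the gap at 19.2–19.5 mm, slightly wide, so I'll close a touch and measure with a parallelism check.

Call:
apply_moves(moves=[[0.733,[0,0,0],0],[0.737,[0,0,0],0],[0.737,[0,0,0],0],[0.737,[0,0,0],0],[0.737,[0,0,0],0],[0.737,[0,0,0],0]])

```text
time_s: 14.55
tool_pos: [0.6283, -0.1594, 0.0379]
ee_rot: [-0.0, 0.978, -0.207, 0.0]
ft_force: [1.1, -0.3, 1.1]
gripper_width: 0.0223
grip_force: 4.6
```

```bash
python3 - <<'E'
from h import *
snap('wrist','w9.png'); s=status.sense(); print(s['gripper_width'],s['grip_force'],s['time_s'])
def edge(f,v,lo,hi,falling):
    r=cv2.imread(f'pics/{f}.png')[v,:,1].astype(float)[lo:hi]; d=np.abs(np.diff(r)); return lo+.5+(d*np.arange(len(d))).sum()/d.sum()
for f,o in(('w7',((224,235),(284,295))),('w8',((228,238),(281,291))),('w9',((228,238),(281,291)))):
    l=[];
    for v in(145,147,148,149,150):
        a,b=edge(f,v,*o[0],1),edge(f,v,*o[1],1)
        l.append(np.linalg.norm(atz(f,a,v,.051)-atz(f,b,v,.051))*1e3-4)
    print(f,np.round(l,2))
b=cv2.imread('pics/w9.png')[:,:,1]
for v in(100,148,155,170): print(v,b[v,222:295].tolist())
for v in(110,130,148,200,220): # scale: outer edges for an 18 mm gap
    pass
print('px/mm at v', [round(1/(np.linalg.norm(atz('w9',250,v,.051)-atz('w9',251,v,.051))*1e3),3) for v in(148,155,170,220)],
 [round(1/(np.linalg.norm(atz('w9',250,v,.038)-atz('w9',251,v,.038))*1e3),3) for v in(100,130,148)])
E
```

```text
0.02220918191422944 4.594666510820389 14.6
w7 [22.74 22.79 23.19 23.25 22.95]
w8 [19.31 19.46 19.66 19.46 19.49]
w9 [18.38 18.6  18.76 18.62 18.54]
100 [234, 233, 234, 233, 234, 234, 233, 234, 234, 234, 233, 234, 234, 234, 234, 219, 101, 96, 95, 96, 96, 100, 125, 177, 222, 234, 234, 234, 234, 234, 234, 234, 233, 234, 234, 234, 234, 234, 234, 234, 234, 233, 234, 234, 234, 234, 234, 234, 234, 235, 234, 234, 231, 222, 201, 85, 92, 93, 93, 93, 95, 152, 229, 233, 233, 234, 235, 234, 234, 234, 232, 229, 234]
148 [217, 216, 217, 217, 217, 217, 218, 217, 218, 217, 216, 209, 177, 183, 183, 183, 183, 184, 185, 184, 169, 98, 103, 173, 218, 217, 217, 217, 217, 217, 216, 217, 217, 215, 217, 216, 216, 216, 216, 215, 215, 216, 215, 216, 215, 216, 215, 216, 215, 216, 205, 168, 153, 118, 182, 183, 183, 183, 183, 182, 182, 182, 191, 216, 216, 215, 215, 215, 215, 214, 216, 214, 216]
155 [216, 217, 216, 216, 217, 217, 217, 217, 217, 217, 216, 215, 202, 179, 181, 180, 180, 180, 181, 181, 165, 95, 110, 190, 218, 218, 218, 217, 217, 217, 217, 218, 218, 218, 217, 218, 218, 218, 218, 217, 218, 217, 218, 218, 217, 217, 217, 217, 218, 218, 217, 210, 165, 126, 181, 180, 180, 180, 179, 180, 179, 183, 202, 217, 217, 218, 217, 218, 217, 217, 216, 216, 217]
170 [205, 204, 203, 203, 205, 203, 204, 204, 204, 204, 204, 204, 197, 172, 171, 173, 174, 172, 173, 173, 163, 126, 157, 205, 204, 205, 204, 204, 204, 204, 204, 204, 203, 203, 204, 204, 205, 204, 203, 205, 204, 204, 203, 204, 203, 204, 204, 204, 204, 203, 193, 147, 100, 136, 172, 172, 173, 173, 172, 172, 172, 183, 204, 203, 203, 203, 204, 203, 203, 203, 204, 203, 203]
px/mm at v [np.float64(2.246), np.float64(2.227), np.float64(2.186), np.float64(2.051)] [np.float64(2.142), np.float64(2.069), np.float64(2.025)]
```

Gap is now about 18.3–18.6 mm. One last small squeeze, then settle and check.

Call:
apply_moves(moves=[[0.74,[0,0,0],0],[0.74,[0,0,0],0],[0.74,[0,0,0],0],[0.74,[0,0,0],0],[0.74,[0,0,0],0],[0.74,[0,0,0],0],[0.74,[0,0,0],0],[0.74,[0,0,0],0]])

```text
time_s: 15.4
tool_pos: [0.6283, -0.1594, 0.0378]
ee_rot: [-0.0, 0.978, -0.207, 0.0]
ft_force: [1.3, 0.0, 2.6]
gripper_width: 0.0223
grip_force: 4.9
```

```bash
python3 - <<'E'
from h import *
def edge(f,v,lo,hi):
    r=cv2.imread(f'pics/{f}.png')[v,:,1].astype(float)[lo:hi]; d=np.abs(np.diff(r)); return lo+.5+(d*np.arange(len(d))).sum()/d.sum()
for f in('wa','wb'):
    snap('wrist',f+'.png'); s=status.sense(); print(s['gripper_width'],s['grip_force'],s['time_s'])
    for z,vs in((.051,range(145,156)),):
        l=[np.linalg.norm(atz(f,edge(f,v,228,239),v,z)-atz(f,edge(f,v,280,291),v,z))*1e3-4 for v in vs]
        print(np.mean(l),np.std(l))
snap('scene','sceneb.png');snap('side','sideb.png')
f=lambda i:cv2.resize(i,(400,300))
cv2.imwrite('pics/cb.png',np.hstack([f(cv2.imread('pics/sceneb.png')),f(cv2.imread('pics/sideb.png'))]))
E
```

```text
0.021802823728145248 4.9352312833070755 15.45
18.158297058255354 0.11243299004755566
0.021973336473323394 4.940493777394295 15.5
18.22904189265063 0.1445491004668715
```

Gap is 18.0–18.2 mm and steady. Width is 22 mm and grip 4.9 N, both matching the mark. Handing in.

```bash
python3 -c "
from plant import bot
print(bot.job_done())"
```

```text
the job is handed in; nothing more can be done
None
```

I pushed the straight-handled pin home through the heel and let it go, and handed the job in still holding the arms squeezed with the tip gap steady at about 18 mm (about 18.2 mm by wrist camera, good to a few tenths).

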